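# Empty the tilting skip of couplings into the van's collecting box

## Task

Lift the loose cover plate off its pins on the sloping collecting box and lay it down gently, flat and handle up, on the middle of the rubber mat. Then, with the crank, tip the skip over its detent so that all three couplings drop into the box, and slowly ease the skip back fully upright without letting it drop home. Leave the other things on the bench where they are.

Things in the scene. Friction and masses are not known exactly. Their poses are not given: they have to be found in the camera images.
- station: Fixed tipping station: dark base plate 190 x 320 x 6 mm with a grey collecting box and, on the +y side of it, a steel skip hung between two 200 mm high posts. Origin on the bench; x along the skip's hinge (away from the robot at yaw 0), y from the box towards the skip, z up. Its yaw is within 0.32 rad.
- box_in (a point): Centre of the collecting box's inner floor, 6 mm above the bench, at (0, -105) mm in the station's frame, axes as the station's. Inside 130 mm (x) by 160 mm (y), walls 5 mm. Its mouth slopes, facing the robot: 30 mm high at the near wall, 110 mm at the far wall (0.518 rad).
- skip_hinge (a point): On the skip's hinge axis midway between the posts, 185 mm above the bench, y = +50 mm in the station's frame; the axis is the station's x. The skip: open steel trough 118 mm long in x, 0.7 kg; upright it reaches from the hinge 115 mm to +y, 65 mm to -y (pouring lip, just short of the box) and 90 mm up.
- skip (a joint): Tip of the skip: 0 upright on its stop, growing towards the box (right-hand turn about the station's +x) to 1.70 rad fully tipped on its other stop. Its weight makes an over-centre detent: it resists at first (3 to 6 N at the crank), passes centre near 0.95 rad full, 0.8 rad empty, then falls to the other end. Released past the centre on the way back it drops home too fast.
- crank_grip (a point): Holding point on the skip's crank handle: a round bar 14 mm thick, 80 mm long, free all round, pointing along the station's -x; this point is 45 mm out from the crank arm. It swings with the skip: upright it is (-131, +55, +95) mm from the hinge point (x, y, z of the station), fully tipped (-131, -101, +42) mm; 110 mm arc radius. The bar can turn in the jaws.
- cover: Loose aluminium plate 212 x 165 x 5 mm, about 0.3 kg, on the box's sloping mouth, over two 8 mm pins (12 mm holes) near its upper and lower edges, standing 13 mm out of its top, square to it. Origin: centre of underside; x along its long side (uphill, away from the robot), z out of its top, at the start leaning 0.518 rad towards the robot. It comes off along its z.
- fin_mid (a point): Handle of the cover: a flat upright fin in the middle of its top, 80 mm along the cover's y, 12 mm thick along the cover's x, 35 mm high (from 5 to 40 mm above the underside). This point lies in its middle, 27.5 mm above the underside, axes as the cover's.
- mat: Flat black rubber mat 240 x 200 x 4 mm fixed on the bench, to the right or the left of the station (the tablet lies on the other side). Origin: centre of its underside, x along its long side.
- coupling0: One of three alike metal conduit couplings, cylinders 70 mm long and 26 mm thick, about 0.1 kg, lying side by side in the skip along the hinge. Origin: its centre, x along its length. They roll out over the lip by themselves when the skip is tipped.
- coupling1: One of three alike metal conduit couplings, cylinders 70 mm long and 26 mm thick, about 0.1 kg, lying side by side in the skip along the hinge. Origin: its centre, x along its length. They roll out over the lip by themselves when the skip is tipped.
- coupling2: One of three alike metal conduit couplings, cylinders 70 mm long and 26 mm thick, about 0.1 kg, lying side by side in the skip along the hinge. Origin: its centre, x along its length. They roll out over the lip by themselves when the skip is tipped.
- tablet: Bystander: grey tablet computer with a pale screen, 210 x 170 x 10 mm lying flat. Origin: centre of its underside.
- tape_roll: Bystander: white roll of tape, 100 mm across, 48 mm high, lying flat. Origin: centre of its underside.
- screwdriver: Bystander: screwdriver 200 mm long lying on the bench between the robot and the station, about 30 mm thick.
- mug: Bystander: steel mug 80 mm across, 95 mm high, behind the station. Origin: centre of its underside.
- bottle: Bystander: clear drink bottle 66 mm across, 200 mm tall. Origin: centre of its underside.
- tape_measure: Bystander: black tape measure 75 x 42 x 70 mm, behind the skip. Origin: centre of its underside.
- wrench: Bystander: steel wrench 200 mm long lying on the bench, about 10 mm thick.
Things that resemble listed ones, but are neither listed nor needed, are in the scene too. Leave any orange or purple look-alike of the coupling0 alone. Leave any purple look-alike of the coupling1 alone.

How it is judged:
By the outcome, as a careful person would: the job done as asked, in the order asked, and still so for the second after the job is handed in, with the robot touching nothing.
It also fails if it takes over 72 s, if anything falls off the work surface, if the arm or the gripper's body presses on something with over 40 N, if the wrist force passes 120 N, or if a joint passes its speed limit or range.

## Robot

A 7-joint arm with a two-finger parallel gripper is mounted at the origin on the work surface. World frame = base frame: x ahead of the robot, y to its left, z up, the work surface at z = 0. Lengths are in m, angles in rad, forces in N, time in s.
With the tool pointing down it reaches from about 0.4 to 0.85 m from the base axis. Payload 4.5 kg.
Tool frame: the origin (TCP) lies midway between the tips of the shut fingers; the grasp point (between the pads) lies 19 mm behind it (manip.tcp_to_grasp is the distance from the TCP to the grasp point, in m); y points along the fingers, x is the direction in which the jaws open and shut, and the axes are right-handed (so a half turn about y gives the same grasp; the last joint's range is limited). The gripper opens to 88 mm and grips with 3 to 60 N. Pads are 18 mm wide; open, the fingers measure 123 mm over their backs; the gripper's body (75 mm by 187 mm) begins 45 mm behind the grasp point.
Start: joints at [1.288, 0.689, -0.195, 1.565, 0.157, 0.902, -0.215], TCP at [0.195, -0.594, 0.239] pointing down, gripper open.
Joint ranges: [-3.01, 3.01], [-0.46, 2.08], [-1.47, 1.51], [0.13, 2.56], [-1, 4.14], [0.04, 2.09], [-2.66, 2.66]. Speed limits (rad/s): [2.57, 2.57, 3.14, 3.14, 3.14, 3.14, 3.14].

## Interface

Orientations are given as a unit quaternion [w, x, y, z].
In Python, from cell import manip gives the robot as it stands.
- The arm moves only by the tool play_rows, never from a script. Its argument "series" is a list that holds one entry, the list of rows, each a list of 5 numbers: the shift along the tool's x, y, z in mm, then the turn about the tool's y in rad, then the finger opening in mm, from 0 to 88.1. In form: [[[tx, ty, tz, turn, fingers], ...]]. A call has 1 to 10 rows; each row is the pose to reach, as a shift and turn from the pose measured when the call began, along the tool's axes at that moment; what a row does not reach only later rows make up. A row lasts 1/8 s, in which the tool goes at most 62.5 mm and 10.7 degrees, less where a joint would pass 70% of its speed; a pose out of reach is approached as far as the arm can. A call with a gripper value outside its range is refused whole. The fingers move at their own pace and stop on an object; "force" is the grip in N (left out, the last holds). Time passes only in rows, so rows that repeat a pose let the fingers close. It gives the time, the measured TCP pose, the force and the opening at its end, in the units of the state.
- manip.observe(): the state, without advancing time (a new reading comes with each control period).
- manip.snapshot(name): name is "side" or "top" or "wrist"; returns (picture, depth): 400x640x3 uint8, blue, green, red; 400x640 float32, m along the optical axis (not along the pixel's ray), 0 where there is no reading.
- manip.calibration(name): a dict with "vfov" (degrees; the focal length in pixels is half the picture's height over the tangent of half this angle, whatever the lens; pixels are square), "cx", "cy" (the principal point, pixels), "D" ([k1, k2, p1, p2, k3] as OpenCV has them; the pictures are not rectified), "R" (3x3) and "t" (3): a world point X has camera coordinates R X + t; the wrist camera has in their place "mount" (4x4, takes a point from camera to tool coordinates, whose origin is the TCP and whose axes are the tool frame's). Camera axes: x right, y down, z forward; pixel columns grow to the right and rows downward; lengths in m; the calibration is good to about 2 mm. A picture is of the moment at which its call begins: read the wrist's pose just before it. calibration takes no time and is no camera call.
- manip.job_done(): hands the job in, once; it reports no verdict.
The state is a dict: "t": time; "qpos": joint angles; "qd": joint speeds; "tau": joint torques, N m; "tool_pos": TCP position; "tool_rot": TCP orientation; "wrist_force": force on the tool from outside, world axes, zero at the start; "torque": the same for the moment, N m; "grip_width": finger opening in m.
Only numpy, scipy, OpenCV 4.12 (cv2) and the standard library are available. Lean on these libraries where they do the work, as an engineer would, in place of code of your own. Each camera call takes 0.05 s, during which the arm holds its last target. There are 200 camera calls.

## Working session

There is one attempt and no reset: what is moved stays moved. The work goes in short steps, Python scripts to look and compute and a tool call to move; the robot and the scene stay as the last step left them, time stands still between calls to the robot, and variables do not carry over. Pictures are saved under pics/ and viewed, about 8 in all and at most 12, crops included, and the job is handed in when it is done.

Besides the shell and the picture viewer there is one more tool, called after "Emit:" by a JSON object that holds its "name" and its "arguments". play_rows: Moves the arm, as the interface text tells. Its arguments: {"type":"object","properties":{"series":{"type":"array","items":{"type":"array","items":{"type":"array","items":{"type":"number"}}}},"force":{"type":"number"}},"required":["series"]}

```bash
ls; mkdir -p pics
python3 - <<'E'
from cell import manip
import cv2,numpy as np
for n in("side","top"):
    p,d=manip.snapshot(n); cv2.imwrite(f"pics/{n}0.png",p); np.save(f"{n}0.npy",d)
    c=manip.calibration(n); print(n,c)
print(manip.calibration("wrist"),manip.tcp_to_grasp); print(manip.observe())
E
```

```text
pics
side {'vfov': 43.39323279029194, 'cx': 319.46347860233163, 'cy': 206.5920947684368, 'D': array([-0.11016183,  0.        ,  0.        ,  0.        ,  0.        ]), 'R': array([[-0.90076811, -0.43373361, -0.0221804 ],
       [-0.19536825,  0.45029039, -0.87124613],
       [ 0.38787635, -0.78045738, -0.49034499]]), 't': array([0.53419065, 0.28016047, 1.37192399])}
top {'vfov': 47.32673877532379, 'cx': 318.1115269674041, 'cy': 204.32236839834624, 'D': array([-0.02096532,  0.        ,  0.        ,  0.        ,  0.        ]), 'R': array([[ 0.01715628, -0.99970687, -0.01708295],
       [-0.995409  , -0.01546849, -0.0944545 ],
       [ 0.09416256,  0.01862501, -0.9953826 ]]), 't': array([-0.02149839,  0.59985059,  1.32307783])}
{'vfov': 64.23427672241779, 'cx': 318.3237368425669, 'cy': 201.07599361046715, 'D': array([0.01181746, 0.        , 0.        , 0.        , 0.        ]), 'mount': array([[ 9.99999944e-01, -3.22706962e-04,  8.73387147e-05,
         2.57695201e-05],
       [-1.71258873e-04, -2.70110666e-01,  9.62829268e-01,
        -1.45441123e-01],
       [-2.87120589e-04, -9.62829229e-01, -2.70110706e-01,
         7.03704420e-02],
       [ 0.00000000e+00,  0.00000000e+00,  0.00000000e+00,
         1.00000000e+00]])} 0.0187
{'t': 0.1, 'qpos': array([ 1.28779929,  0.68986312, -0.1945209 ,  1.56626331,  0.15729342,
        0.90249644, -0.21511122]), 'qd': array([ 0.00115916, -0.00212978, -0.0009532 , -0.00214833,  0.00143148,
       -0.00015931,  0.00228625]), 'tau': array([-3.54824231e-03, -5.28502393e+01, -1.27174225e+00, -1.53838313e+01,
       -5.26304485e-02,  1.96128938e-03,  3.12328450e-05]), 'tool_pos': array([ 0.19448261, -0.59336309,  0.23800714]), 'tool_rot': array([ 0.57292758, -0.57231693,  0.41534647, -0.41436051]), 'wrist_force': array([-0.53506049, -0.23612837, -0.1645291 ]), 'torque': array([-0.01483056,  0.0464193 ,  0.0199099 ]), 'grip_width': 0.0880907481473982}
```

View pics/top0.png

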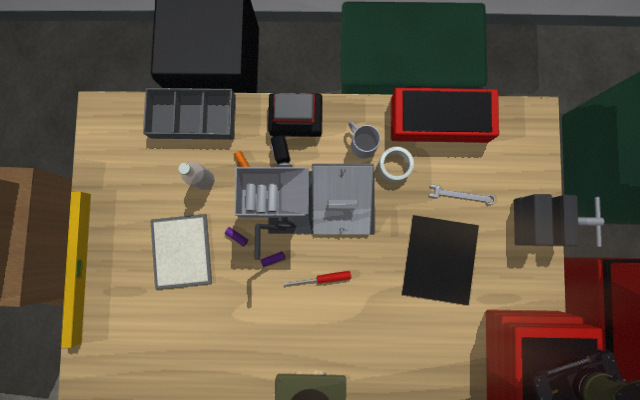

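View pics/side0.png

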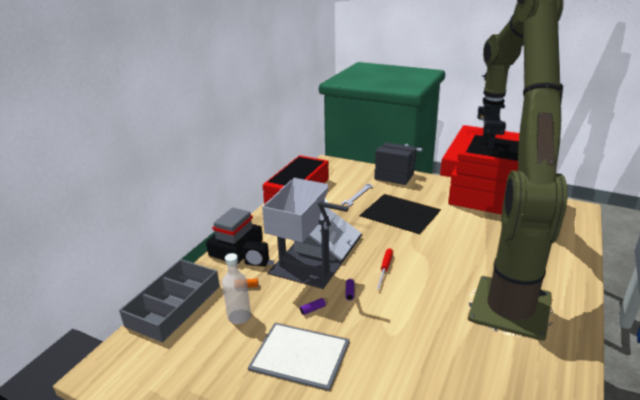

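```bash
cat > h.py <<'E'
from cell import manip
import cv2,numpy as np
from scipy.spatial.transform import Rotation as Ro
def rot(o): q=o["tool_rot"]; return Ro.from_quat([q[1],q[2],q[3],q[0]]).as_matrix()
def K(c):
    f=200/np.tan(np.radians(c["vfov"])/2); return np.array([[f,0,c["cx"]],[0,f,c["cy"]],[0,0,1]])
def cloud(n,d,o=None):
    c=manip.calibration(n); v,u=np.mgrid[0:400,0:640]
    p=cv2.undistortPoints(np.stack([u,v],-1).reshape(-1,1,2).astype(np.float64),K(c),c["D"]).reshape(400,640,2)
    X=np.dstack([p*d[...,None],d])
    if n!="wrist": W=(X-c["t"])@c["R"]
    else:
        M=c["mount"]; W=(X@M[:3,:3].T+M[:3,3])@rot(o).T+o["tool_pos"]
    W[d==0]=np.nan
    return W
def snap(n,save=None):
    o=manip.observe(); p,d=manip.snapshot(n)
    if save: cv2.imwrite(f"pics/{save}.png",p)
    return p,cloud(n,d,o),o
E
python3 - <<'E'
from h import *
o=manip.observe(); print(rot(o).round(3))
W=cloud("top",np.load("top0.npy")); p=cv2.imread("pics/top0.png")
for n,u,v in [("coverUL",314,168),("UR",372,168),("LL",315,234),("LR",371,234),("fin",343,204),("pinU",343,172),("pinL",343,231),("crank",257,242),("crankarm",275,224),("skipUL",238,171),("skipUR",307,171),("skipLL",238,213),("skipLR",306,213),("coup",261,198),("bench",300,260),("bottle",190,170),("tape",397,163)]: print(n,W[v,u].round(3))
# mat
m=(p.max(2)<45)&(abs(W[...,2]-.004)<.012)&(W[...,1]<-.1)&(W[...,0]<.6)&(W[...,0]>.2)
m=cv2.morphologyEx(m.astype(np.uint8),cv2.MORPH_OPEN,np.ones((5,5)))
c=max(cv2.findContours(m,0,1)[0],key=cv2.contourArea); 
print("mat",cv2.minAreaRect((W[m>0][:,:2]*1000).astype(np.float32)),np.nanmedian(W[m>0],0))
# cover plane
r=W[176:230,317:370].reshape(-1,3); 
c0=np.median(r,0)
for _ in range(8):
    U,S,V=np.linalg.svd(r-r.mean(0),full_matrices=False); n=V[2]*np.sign(V[2][2]); k=abs((r-r.mean(0))@n); r=r[k<max(.004,np.percentile(k,80)*1)] if k.max()>.004 else r
print("plane n",n,"tilt",np.arccos(n[2]),"yaw",np.arctan2(-n[1],-n[0]),r.mean(0),len(r))
E
```

```text
[[ 0.312 -0.001  0.95 ]
 [-0.95   0.002  0.312]
 [-0.002 -1.    -0.   ]]
coverUL [ 0.692 -0.     0.123]
UR [ 0.694 -0.161  0.124]
LL [ 0.513 -0.003 -0.001]
LR [ 0.516 -0.171 -0.001]
fin [ 0.595 -0.083  0.102]
pinU [ 0.681 -0.081  0.13 ]
pinL [ 0.522 -0.086  0.035]
crank [0.483 0.127 0.288]
crankarm [0.541 0.117 0.008]
skipUL [0.659 0.185 0.252]
skipUR [0.658 0.012 0.277]
skipLL [0.555 0.184 0.241]
skipLR [0.556 0.013 0.272]
coup [0.597 0.132 0.213]
bench [ 0.435  0.04  -0.002]
bottle [0.67  0.324 0.194]
tape [ 0.733 -0.249 -0.002]
mat ((443.6861572265625, -377.31878662109375), (198.14744567871094, 236.09014892578125), 82.21208953857422) [ 0.42880855 -0.36525755  0.00356543]Traceback (most recent call last):
  File "<stdin>", line 14, in <module>
    u, s, vh = gufunc(a, signature=signature)
               ~~~~~~^^^^^^^^^^^^^^^^^^^^^^^^
    raise LinAlgError("SVD did not converge")
numpy.linalg.LinAlgError: SVD did not converge
```

Run:
```python
from h import *
W=cloud("top",np.load("top0.npy"))
for v,u in [(216,415),(226,478),(304,470),(296,403),(260,441)]: print(W[v,u].round(3))
r=W[174:228,316:371].reshape(-1,3); r=r[~np.isnan(r).any(1)]
n=np.array([-.49,0,.87]); 
for t in (.02,.01,.006,.004,.004):
    c0=np.median(r@n); k=r[abs(r@n-c0)<t]; n=np.linalg.svd(k-k.mean(0),full_matrices=False)[2][2]; n*=np.sign(n[2])
print("n",n,"tilt",np.arccos(n[2]),"yaw",np.arctan2(-n[1],-n[0]),len(k),k.mean(0))
h=W.reshape(-1,3)@n-np.median(k@n); h=h.reshape(400,640)
S=(W[...,0]>.45)&(W[...,0]<.75)&(W[...,1]<-.0)&(W[...,1]>-.2)
cov=W[S&(abs(h)<.004)&(W[...,2]>.02)]; fin=W[S&(h>.029)&(h<.041)&(W[...,2]<.16)]; 
print("cov",cv2.minAreaRect((cov[:,:2]*1000).astype(np.float32)),len(cov))
print("fin",cv2.minAreaRect((fin[:,:2]*1000).astype(np.float32)),fin.mean(0),len(fin))
rim=W[(W[...,2]>.255)&(W[...,0]>.5)&(W[...,0]<.75)&(W[...,1]<.3)&(W[...,1]>-.1)]
print("rim",cv2.minAreaRect((rim[:,:2]*1000).astype(np.float32)),rim.min(0),rim.max(0))
bar=W[(W[...,2]>.262)&(W[...,0]>.4)&(W[...,0]<.535)&(W[...,1]<.3)&(W[...,1]>-.1)]
print("bar",cv2.minAreaRect((bar[:,:2]*1000).astype(np.float32)),bar.mean(0),np.percentile(bar[:,2],90))
```

```text
[ 0.572 -0.303  0.002]
[ 0.545 -0.492 -0.001]
[ 0.313 -0.467 -0.006]
[ 0.334 -0.268 -0.002]
[ 0.442 -0.379  0.004]
n [-0.49733484 -0.01060031  0.86749391] tilt 0.5206542456919765 yaw 0.02131101447227394 2424 [ 0.6079899  -0.08389879  0.07432198]
cov ((609.0641479492188, -83.1927261352539), (190.55897521972656, 167.0609130859375), 0.7198272347450256) 3311
fin ((590.6913452148438, -81.2607421875), (14.190640449523926, 75.46672821044922), 0.6026037931442261) [ 0.58943397 -0.08112916  0.10343667] 139
rim ((584.0223999023438, 97.94432067871094), (167.5625, 180.09573364257812), 0.4658743739128113) [0.50000204 0.00767003 0.25502406] [0.66842574 0.18814391 0.29106445]
bar ((485.72491455078125, 126.29830932617188), (20.881988525390625, 86.05873107910156), 84.18914031982422) [0.48802581 0.12542657 0.28377455] 0.2881488327139665
```

Run:
```python
import cv2,numpy as np
a=cv2.imread("pics/side0.png")[0:160,440:600]; b=cv2.imread("pics/top0.png")[320:400,500:640]
cv2.imwrite("pics/grip.png",np.hstack([cv2.resize(a,None,fx=3,fy=3,interpolation=2),np.pad(cv2.resize(b,(310,177)),((0,303),(0,0),(0,0)))]))
```

```text
(no output)
```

View pics/grip.png

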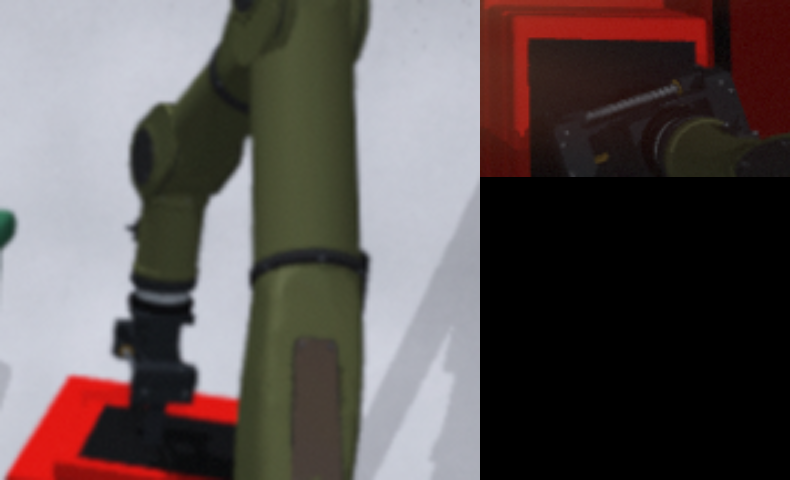

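Run:
```python
from h import *
o=manip.observe();R=rot(o)
for n in("top","side"):
    W=cloud(n,np.load(n+"0.npy")).reshape(-1,3); L=(W-o["tool_pos"])@R*1000
    L=L[(abs(L[:,0])<130)&(abs(L[:,2])<130)&(L[:,1]>-260)&(L[:,1]<30)]
    print(n,len(L))
    for a in range(-130,130,10):
        k=L[(L[:,0]>=a)&(L[:,0]<a+10)]
        if len(k): print(a,len(k),"y",np.percentile(k[:,1],[5,50,95]).round(),"z",k[:,2].min().round(),k[:,2].max().round())
# skip profile, y vs z, from top and side
for n in("top","side"):
    W=cloud(n,np.load(n+"0.npy")).reshape(-1,3); k=W[(W[:,0]>.56)&(W[:,0]<.65)&(W[:,2]>.14)&(W[:,1]>-.02)&(W[:,1]<.22)]
    for y in np.arange(-.02,.22,.01):
        q=k[(k[:,1]>=y)&(k[:,1]<y+.01)]
        if len(q): print(n,y.round(2),len(q),np.percentile(q[:,2],[2,50,98]).round(3))
```

```text
top 6815
-110 25 y [21. 25. 29.] z -55.0 -32.0
-100 192 y [-109.  -91.   28.] z -59.0 37.0
-90 311 y [-109.  -66.   27.] z -61.0 37.0
-80 347 y [-108.   20.   27.] z -63.0 61.0
-70 371 y [-107.   22.   27.] z -67.0 94.0
-60 324 y [-107.   21.   27.] z -66.0 110.0
-50 522 y [-153. -106.   26.] z -22.0 108.0
-40 648 y [-241. -158.   24.] z -17.0 107.0
-30 475 y [-249. -157.   25.] z -2.0 104.0
-20 411 y [-249. -104.   26.] z -82.0 101.0
-10 404 y [-245.   19.   26.] z -86.0 98.0
0 355 y [-248.   19.   26.] z -89.0 94.0
10 306 y [-244.   20.   26.] z -93.0 91.0
20 222 y [-164.   22.   27.] z -92.0 87.0
30 202 y [-105.   22.   27.] z -23.0 85.0
40 261 y [-104.   20.   26.] z -22.0 81.0
50 249 y [-106.   19.   26.] z -22.0 78.0
60 287 y [-108.  -86.   26.] z -10.0 72.0
70 263 y [-108.  -73.   26.] z -17.0 70.0
80 251 y [-108.   18.   27.] z -25.0 68.0
90 122 y [-104.   23.   26.] z -25.0 64.0
100 98 y [19. 23. 27.] z 1.0 61.0
110 85 y [19. 23. 27.] z 2.0 57.0
120 84 y [20. 23. 28.] z 1.0 52.0
side 2666
-130 3 y [24. 26. 30.] z -83.0 -78.0
-120 4 y [24. 25. 26.] z -84.0 -53.0
-110 30 y [-4
[... 1299 characters left out ...]
 0.216]
top 0.1 131 [0.186 0.213 0.217]
top 0.11 115 [0.186 0.205 0.215]
top 0.12 154 [0.185 0.21  0.215]
top 0.13 129 [0.186 0.212 0.217]
top 0.14 132 [0.185 0.204 0.213]
top 0.15 133 [0.187 0.212 0.218]
top 0.16 123 [0.185 0.212 0.217]
top 0.17 95 [0.184 0.19  0.211]
top 0.18 324 [0.186 0.231 0.272]
side 0.0 21 [0.268 0.274 0.277]
side 0.01 119 [0.262 0.271 0.278]
side 0.02 127 [0.251 0.262 0.272]
side 0.03 126 [0.24  0.25  0.261]
side 0.04 104 [0.23  0.238 0.248]
side 0.05 96 [0.216 0.227 0.24 ]
side 0.06 80 [0.205 0.216 0.229]
side 0.07 59 [0.198 0.206 0.219]
side 0.08 4 [0.202 0.204 0.207]
side 0.17 1 [0.196 0.196 0.196]
side 0.18 700 [0.186 0.229 0.27 ]
side 0.19 96 [0.19  0.238 0.27 ]
```

Emit:
{"name": "play_rows", "arguments": {"series": [[[-20,5,40,0.03,88],[-60,12,110,0.08,88],[-105,20,190,0.14,88],[-150,28,270,0.2,88],[-195,34,350,0.25,88],[-235,40,425,0.3,88],[-267,40,480,0.3,88],[-283,40,510,0.3,88],[-287,40,515,0.3,88],[-287,40,515,0.3,88]]]}}

```text
t: 1.35
tool_pos: [0.596, -0.1568, 0.1979]
tool_rot: [0.505, -0.504, 0.496, -0.494]
wrist_force: [0.4, -2.0, 0.0]
grip_width: 0.0882
```

Run:
```python
from h import *
p,W,o=snap("wrist","w1"); np.save("w1.npy",W); print(o["t"],o["tool_pos"],rot(o).round(4),o["wrist_force"])
```

```text
1.35 [ 0.59599038 -0.15679298  0.19789618] [[ 1.970e-02 -7.000e-04  9.998e-01]
 [-9.998e-01  2.800e-03  1.970e-02]
 [-2.800e-03 -1.000e+00 -7.000e-04]] [ 0.41808118 -2.03096676  0.01293137]
```

View pics/w1.png

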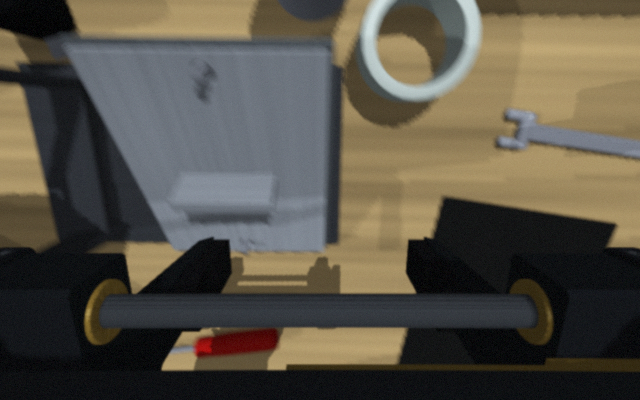

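Run:
```python
from h import *
W=np.load("w1.npy")
# plane from plate region
r=W[80:160,120:310].reshape(-1,3); r=r[~np.isnan(r).any(1)]; n=np.array([-.497,-.01,.867])
for t in (.02,.008,.004,.004):
    c0=np.median(r@n); k=r[abs(r@n-c0)<t]; n=np.linalg.svd(k-k.mean(0),full_matrices=False)[2][2]; n*=np.sign(n[2])
print("n",n.round(4),"yaw",np.arctan2(-n[1],-n[0]),"tilt",np.arccos(n[2]),k.mean(0))
h=W@n-np.median(k@n)
sl=np.zeros((400,640),bool); sl[150:235,140:310]=1
fin=W[sl&(h>.031)&(h<.039)]
print("fintop",cv2.minAreaRect((fin[:,:2]*1000).astype(np.float32)),np.median(fin,0),len(fin),fin.min(0),fin.max(0))
sl[:]=0; sl[30:245,60:345]=1
c=W[sl&(abs(h)<.003)]; print("cov",cv2.minAreaRect((c[:,:2]*1000).astype(np.float32)), c.min(0),c.max(0))
```

```text
n [-0.4934 -0.0045  0.8698] yaw 0.009144024586311892 tilt 0.5160002142187676 [ 0.65805306 -0.07894632  0.10136421]
fintop ((591.3364868164062, -81.7219467163086), (13.250514030456543, 81.07240295410156), 0.06375892460346222) [ 0.59194713 -0.08292162  0.10353778] 1398 [ 0.58471087 -0.12225677  0.09716777] [ 0.59799384 -0.041182    0.10736113]
cov ((615.7212524414062, -36.283538818359375), (178.57479858398438, 256.6665344238281), 0.5328609347343445) [ 0.52628115 -0.16537099  0.02407279] [0.70602604 0.09134201 0.12678968]
```

Emit:
{"name": "play_rows", "arguments": {"series": [[[0,35,0,0.012,88],[0,68,1,0.012,88],[-25,68,1,0.012,88],[-50,68,1.5,0.012,88],[-70,68,1.5,0.012,88],[-75,68,1.5,0.012,88],[-75,68,1.5,0.012,88],[-75,68,1.5,0.012,88]]]}}

```text
t: 2.4
tool_pos: [0.6003, -0.0756, 0.1304]
tool_rot: [0.506, -0.501, 0.497, -0.496]
wrist_force: [-0.3, -0.1, 0.7]
grip_width: 0.088
```

Run:
```python
from h import *
p,W,o=snap("wrist","w2"); np.save("w2.npy",W); print(o["t"],o["tool_pos"],rot(o).round(4),o["wrist_force"])
```

```text
2.4 [ 0.60030107 -0.07560047  0.13043898] [[ 0.0138  0.0043  0.9999]
 [-0.9999  0.007   0.0138]
 [-0.0069 -1.      0.0044]] [-0.34558924 -0.10990844  0.6792281 ]
```

View pics/w2.png

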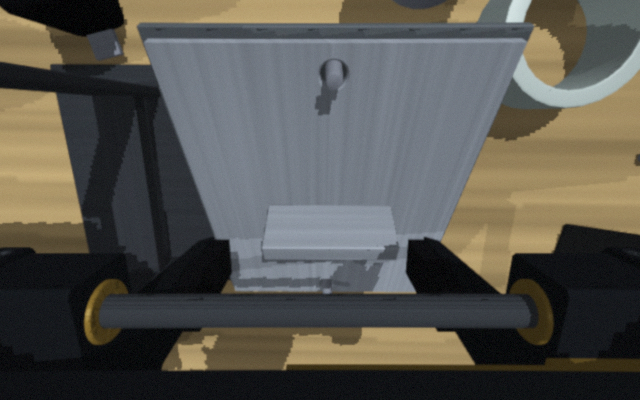

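```bash
cat > fin.py <<'E'
from h import *
p,W,o=snap("wrist")
c0=np.array([.6085,-.0818,.0733]); n=np.array([-.4945,-.004,.8692])
h=(W-c0)@n; m=(h>.030)&(h<.040)&(abs(W[...,1]+.08)<.07)&(abs(W[...,0]-.59)<.03)
f=W[m]; r=cv2.minAreaRect((f[:,:2]*1000).astype(np.float32)); print("world",r,np.median(f,0))
T=np.array([.5961-.5912+r[0][0]/1000,r[0][1]/1000,.077]); print("pos",o["tool_pos"],"d tool mm",((T-o["tool_pos"])@rot(o)*1000).round(1),"x-heading",np.arctan2(rot(o)[1,0],rot(o)[0,0])+np.pi/2,o["t"])
E
python3 fin.py
```

```text
world ((591.421630859375, -82.03001403808594), (13.627962112426758, 79.98282623291016), 0.6221622228622437) [ 0.59321416 -0.08138547  0.10337704]
pos [ 0.60027994 -0.07549232  0.13039735] d tool mm [ 6.9 53.3 -4.3] x-heading 0.013842799959922436 2.45
```

Emit:
{"name": "play_rows", "arguments": {"series": [[[6.5,10,-4.3,-0.008,88],[6.5,14,-4.3,-0.008,88],[6.5,14,-4.3,-0.008,88]]]}}

```text
t: 2.88
tool_pos: [0.5956, -0.082, 0.1156]
tool_rot: [0.508, -0.503, 0.496, -0.493]
wrist_force: [-0.5, -0.2, -0.8]
grip_width: 0.0882
```

```bash
python3 fin.py
```

```text
world ((595.6973876953125, -82.55110168457031), (22.928449630737305, 111.25716400146484), 1.3178362846374512) [ 0.59360038 -0.08255891  0.10353807]
pos [ 0.59560781 -0.08198197  0.11564014] d tool mm [ 1.  38.6  4.9] x-heading 0.021451586525542687 2.875
```

Emit:
{"name": "play_rows", "arguments": {"series": [[[0,10,0,0.014,88],[0,20,0,0.014,88],[0,30,0,0.014,88],[0,36,0,0.014,88],[0,38,0,0.014,88],[0,38,0,0.014,88]]]}}

```text
t: 3.68
tool_pos: [0.5962, -0.0814, 0.078]
tool_rot: [0.505, -0.499, 0.499, -0.497]
wrist_force: [0.1, 0.1, 0.8]
grip_width: 0.0877
```

Run:
```python
from h import *
p,W,o=snap("wrist","w3"); print(o["t"],o["tool_pos"],rot(o).round(4),o["wrist_force"])
```

```text
3.675 [ 0.59618261 -0.08144893  0.07795629] [[ 0.0078  0.0037  1.    ]
 [-0.9999  0.0076  0.0078]
 [-0.0076 -1.      0.0038]] [0.08682767 0.09970976 0.7809854 ]
```

View pics/w3.png

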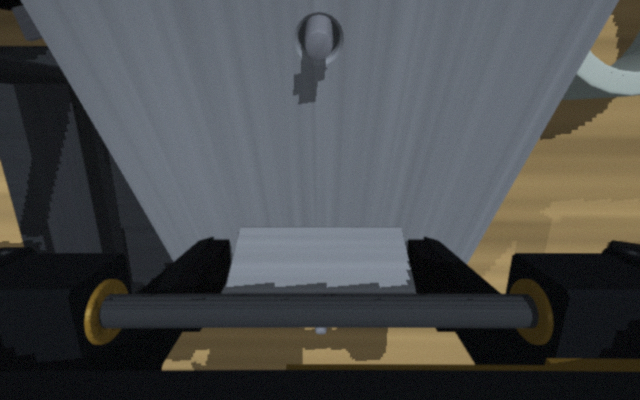

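Emit:
{"name": "play_rows", "arguments": {"force": 20, "series": [[[0,0,0,0,70],[0,0,0,0,70],[0,0,0,0,70],[0,0,0,0,70]]]}}

```text
t: 4.22
tool_pos: [0.5966, -0.0816, 0.0785]
tool_rot: [0.505, -0.499, 0.499, -0.497]
wrist_force: [-0.6, -0.3, 2.2]
grip_width: 0.0798
```

Emit:
{"name": "play_rows", "arguments": {"series": [[[0,-4,-2.5,0,70],[0,-9,-5,0,70],[0,-14,-8,0,70],[0,-19,-11,0,70],[0,-24,-13.5,0,70],[0,-29,-16.5,0,70],[0,-34,-19.5,0,70],[0,-34,-19.5,0,70]]]}}

```text
t: 5.22
tool_pos: [0.5769, -0.0821, 0.1128]
tool_rot: [0.505, -0.499, 0.499, -0.498]
wrist_force: [0.1, 0.3, -3.1]
grip_width: 0.0797
```

Run:
```python
from h import *
p,W,o=snap("wrist","w4"); np.save("w4.npy",W); print(o["t"],o["tool_pos"],rot(o).round(4),o["wrist_force"],o["torque"])
```

```text
5.225 [ 0.57685471 -0.08211006  0.11283788] [[ 0.0077  0.0052  1.    ]
 [-0.9999  0.0073  0.0076]
 [-0.0072 -1.      0.0052]] [ 0.05990776  0.26257329 -3.07279464] [0.05107218 0.06022615 0.02800913]
```

View pics/w4.png

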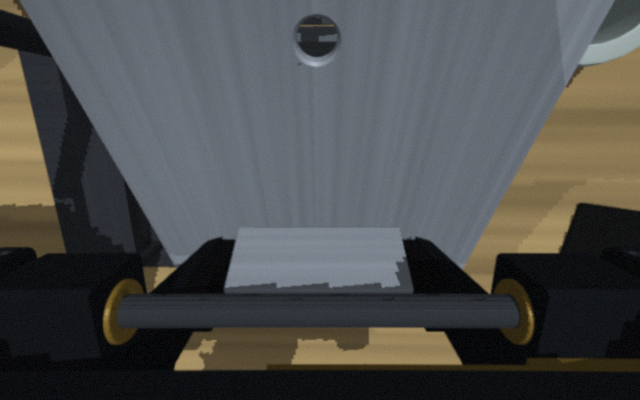

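Emit:
{"name": "play_rows", "arguments": {"series": [[[10,-10,0,0,70],[40,-30,-5,0.02,70],[80,-40,-20,0.04,70],[120,-45,-40,0.06,70],[160,-45,-65,0.08,70],[200,-45,-90,0.1,70],[235,-45,-115,0.12,70],[260,-45,-135,0.137,70],[270,-45,-145,0.137,70],[270,-45,-145,0.137,70]]]}}

```text
t: 6.52
tool_pos: [0.4333, -0.3541, 0.1551]
tool_rot: [0.469, -0.463, 0.532, -0.531]
wrist_force: [0.2, -1.0, -2.4]
grip_width: 0.08
```

Run:
```python
from h import *
p=cv2.imread("pics/top0.png"); c=manip.calibration("top")
m=np.zeros((400,640),np.uint8); g=cv2.GaussianBlur(p,(3,3),0).max(2); m[205:315,390:490]=(g[205:315,390:490]<60)*255
m=cv2.morphologyEx(m,cv2.MORPH_OPEN,np.ones((5,5)))
k=max(cv2.findContours(m,0,cv2.CHAIN_APPROX_NONE)[0],key=cv2.contourArea)
q=cv2.undistortPoints(k.astype(np.float64),K(c),c["D"]).reshape(-1,2)
C=-c["R"].T@c["t"]; d=np.c_[q,np.ones(len(q))]@c["R"]; X=C+d*((.004-C[2])/d[:,2])[:,None]
print(cv2.minAreaRect((X[:,:2]*1000).astype(np.float32)))
o=manip.observe(); print(o["t"],o["tool_pos"],rot(o).round(4),o["wrist_force"],o["grip_width"])
```

```text
((443.4427185058594, -376.1955871582031), (195.6040802001953, 234.4499969482422), 82.13612365722656)
6.525 [ 0.43327439 -0.35411542  0.15510269] [[-0.1304  0.0051  0.9914]
 [-0.9914  0.0072 -0.1305]
 [-0.0078 -1.      0.0041]] [ 0.15863825 -1.0037769  -2.38983294] 0.07996388993938675
```

Emit:
{"name": "play_rows", "arguments": {"series": [[[10,20,-8,0,70],[21,40,-16,0,70],[21,60,-16,0,70],[21,72,-16,0,70],[21,80,-16,0,70],[21,80,-16,0,70]]]}}

```text
t: 7.28
tool_pos: [0.4155, -0.3716, 0.0746]
tool_rot: [0.47, -0.463, 0.532, -0.53]
wrist_force: [-1.0, 0.6, -2.2]
grip_width: 0.0801
```

Run:
```python
from h import *
p,W,o=snap("side"); a=p[150:290,320:500]
p2,_,_=snap("top"); b=p2[180:320,370:510]
cv2.imwrite("pics/s5.png",np.hstack([cv2.resize(a,None,fx=2.5,fy=2.5),cv2.resize(b,None,fx=2.5,fy=2.5)]))
print(o["t"],o["tool_pos"],rot(o).round(4),o["wrist_force"],o["grip_width"])
```

```text
7.275 [ 0.41553671 -0.37155343  0.07464492] [[-0.1293  0.0049  0.9916]
 [-0.9916  0.0079 -0.1293]
 [-0.0084 -1.      0.0038]] [-0.96773206  0.59119423 -2.23487789] 0.08012768580330623
```

View pics/s5.png

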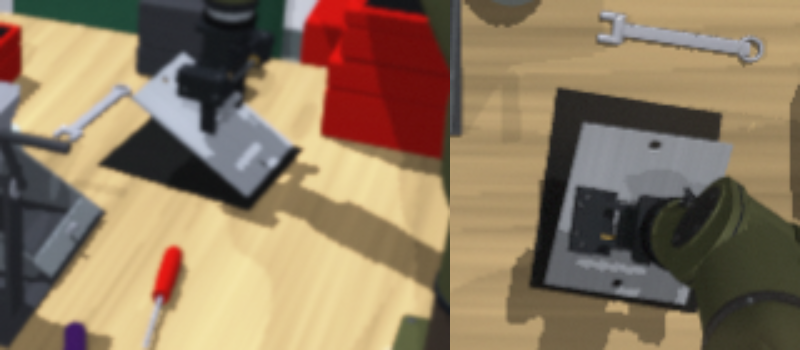

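Emit:
{"name": "play_rows", "arguments": {"force": 10, "series": [[[0,3,0,0,70],[0,6,0,0,70],[0,8,0,0,70],[0,10,0,0,70],[0,12,1,0,70],[0,14,3,0,70],[0,14,3,0,70]]]}}

```text
t: 8.25
tool_pos: [0.4188, -0.3725, 0.0612]
tool_rot: [0.47, -0.463, 0.532, -0.531]
wrist_force: [-0.6, -0.1, -3.0]
grip_width: 0.0797
```

Emit:
{"name": "play_rows", "arguments": {"series": [[[0,3,2,0,70],[0,6,4,0,70],[0,9,6,0,70],[0,12,8,0,70],[0,14,10,0,70],[0,14,10,0,70]]]}}

```text
t: 9.0
tool_pos: [0.4288, -0.3736, 0.047]
tool_rot: [0.47, -0.463, 0.532, -0.531]
wrist_force: [-0.5, 0.9, -2.7]
grip_width: 0.0804
```

Run:
```python
from h import *
p,W,o=snap("wrist"); r=W[60:150,200:440].reshape(-1,3); r=r[~np.isnan(r).any(1)]
x=o["tool_pos"]; R=rot(o); L=(W-x)@R*1000
m=(abs(L[...,0])<60)&(L[...,2]>20)&(L[...,2]<95); m[:,:5]=0
q=L[m]; q=q[(q[:,1]>-70)&(q[:,1]<60)]
A=np.c_[q[:,2],q[:,0],np.ones(len(q))]
for _ in range(5):
    s=np.linalg.lstsq(A,q[:,1],rcond=None)[0]; k=abs(A@s-q[:,1])<6; A,q=A[k],q[k]
print("slope",s,"tilt",np.arctan(-s[0]),len(q),"z",q[:,2].min(),q[:,2].max()); print(o["tool_pos"],o["wrist_force"],o["torque"],o["grip_width"])
```

```text
slope [-2.96127702e-01 -3.25757777e-03  9.76315604e+00] tilt 0.2879004523178326 50308 z 20.002169108172758 94.99882877835309
[ 0.42877392 -0.37359332  0.04695581] [-0.54032446  0.94433988 -2.71642097] [0.02078275 0.05683574 0.04989377] 0.08039918468947685
```

Emit:
{"name": "play_rows", "arguments": {"series": [[[0,4,3,0,70],[0,8,5,0,70],[0,12,7.5,0,70],[0,16,9.5,0,70],[0,20,11,0,70],[0,23,12,0,70],[0,26,13,0,70],[0,28,13.5,0,70],[0,30,14,0,70],[0,30,14,0,70]]]}}

```text
t: 10.3
tool_pos: [0.4428, -0.3752, 0.0172]
tool_rot: [0.47, -0.463, 0.532, -0.531]
wrist_force: [-0.4, 0.7, -0.9]
grip_width: 0.0798
```

```bash
cat > tilt.py <<'E'
from h import *
p,W,o=snap("wrist"); x=o["tool_pos"]; R=rot(o); L=(W-x)@R*1000
m=(abs(L[...,0])<60)&(L[...,2]>20)&(L[...,2]<95)
q=L[m]; q=q[(q[:,1]>-70)&(q[:,1]<60)]
A=np.c_[q[:,2],q[:,0],np.ones(len(q))]
for _ in range(6):
    s=np.linalg.lstsq(A,q[:,1],rcond=None)[0]; k=abs(A@s-q[:,1])<5; A,q=A[k],q[k]
print("tilt",np.arctan(-s[0]),"plate below tcp at 0",s[2],len(q)); print(o["t"],o["tool_pos"],o["wrist_force"],o["grip_width"])
E
python3 tilt.py
```

```text
tilt -0.008388855538828753 plate below tcp at 0 8.548986376634412 39947
10.3 [ 0.44283755 -0.37522204  0.01722392] [-0.36440429  0.67706423 -0.93904682] 0.07976973661937715
```

Emit:
{"name": "play_rows", "arguments": {"series": [[[0,0.5,0,0,80],[0,0.5,0,0,83],[0,0.5,0,0,88],[0,0.5,0,0,88],[0,0,0,0,88]]]}}

```text
t: 10.98
tool_pos: [0.4429, -0.3752, 0.0172]
tool_rot: [0.47, -0.463, 0.532, -0.531]
wrist_force: [-0.0, 1.0, 0.6]
grip_width: 0.088
```

Emit:
{"name": "play_rows", "arguments": {"series": [[[0,-5,0,0,88],[0,-15,0,0,88],[0,-35,0,0,88],[0,-70,0,0,88],[0,-120,0,0,88],[0,-180,0,0,88],[0,-240,0,0,88],[0,-270,0,0,88],[0,-280,0,0,88],[0,-280,0,0,88]]]}}

```text
t: 12.22
tool_pos: [0.441, -0.377, 0.2974]
tool_rot: [0.47, -0.463, 0.532, -0.531]
wrist_force: [0.0, 0.1, 0.0]
grip_width: 0.088
```

Run:
```python
from h import *
p,W,o=snap("wrist"); print(o["t"],o["tool_pos"],rot(o).round(4),o["wrist_force"],o["grip_width"])
p2,W2,_=snap("top"); cv2.imwrite("pics/w6.png",np.hstack([cv2.resize(p,(400,250)),cv2.resize(p2[150:320,220:492],(400,250))]))
bar=W2[(W2[...,2]>.262)&(W2[...,0]>.4)&(W2[...,0]<.535)&(W2[...,1]<.3)&(W2[...,1]>-.1)]
print("bar",cv2.minAreaRect((bar[:,:2]*1000).astype(np.float32)),bar.min(0),bar.max(0),len(bar))
for x in np.arange(.43,.53,.01):
    b=bar[(bar[:,0]>=x)&(bar[:,0]<x+.01)]
    if len(b): print(x.round(2),len(b),b.mean(0).round(4),b[:,1].min().round(4),b[:,1].max().round(4),b[:,2].max().round(4))
```

```text
12.225 [ 0.44099165 -0.37698717  0.29739917] [[-0.1298  0.0059  0.9915]
 [-0.9915  0.0068 -0.1298]
 [-0.0075 -1.      0.0049]] [0.02728276 0.12672669 0.01929448] 0.08797998181005852
bar ((485.4837341308594, 126.51333618164062), (23.305051803588867, 85.46620178222656), 82.58291625976562) [0.44301514 0.10990644 0.26231669] [0.5273003  0.13388293 0.29195086] 234
0.44 17 [0.4456 0.1258 0.2844] 0.12 0.1318 0.289
0.45 30 [0.4549 0.1256 0.2847] 0.1198 0.1322 0.2893
0.46 24 [0.4656 0.1259 0.2852] 0.1202 0.1319 0.2886
0.47 24 [0.4751 0.1261 0.2856] 0.1203 0.1325 0.2894
0.48 24 [0.4846 0.1263 0.2858] 0.1202 0.1329 0.2902
0.49 27 [0.4947 0.127  0.2856] 0.1208 0.1333 0.2899
0.5 27 [0.5053 0.1266 0.2862] 0.1212 0.1335 0.292
0.51 29 [0.516  0.1251 0.2835] 0.1142 0.1339 0.2908
0.52 32 [0.5237 0.1209 0.2769] 0.1099 0.1321 0.2894
```

View pics/w6.png

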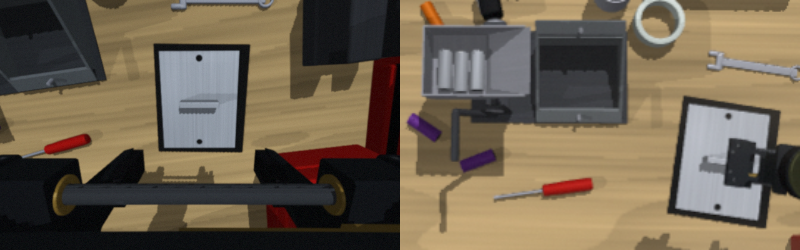

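Emit:
{"name": "play_rows", "arguments": {"series": [[[-30,-10,-2,-0.01,60],[-80,-20,-5,-0.03,60],[-140,-33,-9,-0.05,60],[-200,-33,-13,-0.07,60],[-260,-33,-17,-0.09,60],[-320,-33,-21,-0.11,60],[-380,-33,-25,-0.14,60],[-435,-33,-29,-0.14,60],[-480,-33,-32,-0.14,60],[-500,-33,-34,-0.14,60]]]}}

```text
t: 13.58
tool_pos: [0.4704, 0.1265, 0.3317]
tool_rot: [0.506, -0.501, 0.499, -0.494]
wrist_force: [-0.2, -0.9, -0.9]
grip_width: 0.0598
```

```bash
cat > bar.py <<'E'
from h import *
p,W,o=snap("wrist"); W2=snap("top")[1]
for V in (W,W2):
    m=(abs(V[...,0]-.49)<.02)&(abs(V[...,1]-.126)<.018)&(V[...,2]>.27)&(V[...,2]<.295)
    b=V[m]
    if len(b): print("bar",len(b),b.mean(0).round(4),np.percentile(b,2,0).round(4),np.percentile(b,98,0).round(4))
print(o["t"],o["tool_pos"],"heading",np.arctan2(rot(o)[1,0],rot(o)[0,0])+np.pi/2,o["wrist_force"],o["grip_width"])
E
python3 bar.py
```

```text
bar 1367 [0.4904 0.1267 0.2849] [0.4707 0.12   0.2801] [0.5093 0.1334 0.2872]
bar 24 [0.5051 0.1265 0.2854] [0.4909 0.1209 0.2803] [0.5097 0.1335 0.2901]
13.575 [0.47041483 0.12647906 0.33173701] heading 0.014633586016902234 [-0.18599521 -0.90302012 -0.86897294] 0.0597588477534238
```

Emit:
{"name": "play_rows", "arguments": {"force": 25, "series": [[[0,15,0,0,60],[0,30,0,0,60],[0,48,0,0,60],[0,62,0,0,60],[0,70,0,0,60],[0,70,0,0,60]]]}}

```text
t: 14.42
tool_pos: [0.4701, 0.1257, 0.2611]
tool_rot: [0.505, -0.502, 0.499, -0.494]
wrist_force: [-0.7, -0.0, 1.3]
grip_width: 0.0598
```

Emit:
{"name": "play_rows", "arguments": {"series": [[[0,0,0,0,0],[0,0,0,0,0],[0,0,0,0,0],[0,0,0,0,0],[0,0,0,0,0]]]}}

```text
t: 15.05
tool_pos: [0.4702, 0.1264, 0.2613]
tool_rot: [0.506, -0.501, 0.499, -0.494]
wrist_force: [0.5, 2.5, -4.1]
grip_width: 0.0125
```

```bash
cat > arc.py <<'E'
# current crank angle from measured tcp and the row increments for given angles
from h import *
import sys
o=manip.observe(); g=o["tool_pos"]+rot(o)@[0,-.0187,0]
H=np.array([.0713,.185]); r=.110; a0=np.arctan2(95,55)
v=g[1:]-H; a=np.arctan2(v[1],v[0])-a0
print("t",o["t"],"tcp",o["tool_pos"].round(4),"angle",a.round(3),"radius",np.hypot(*v).round(4),"F",o["wrist_force"].round(1),"w",o["grip_width"].round(4))
for t in np.arange(*map(float,sys.argv[1:4])):
    P=np.array([g[0],*(H+r*np.array([np.cos(a0+t),np.sin(a0+t)]))]); print(t.round(2),((P-g)@rot(o)*1000).round(1))
E
python3 arc.py 0 1.71 0.1
```

```text
Traceback (most recent call last):
  File "arc.py", line 7, in <module>
    print("t",o["t"],"tcp",o["tool_pos"].round(4),"angle",a.round(3),"radius",np.hypot(*v).round(4),"F",o["wrist_force"].round(1),"w",o["grip_width"].round(4))
                                                                                                                                      ^^^^^^^^^^^^^^^^^^^^^
AttributeError: 'float' object has no attribute 'round'
```

```bash
sed -i 's/o\["grip_width"\].round(4)/o["grip_width"]/' arc.py; python3 arc.py 0 1.71 0.1
```

```text
t 15.05 tcp [0.4702 0.1264 0.2613] angle 0.001 radius 0.1097 F [ 0.5  2.5 -4.1] w 0.012532673555129825
0.0 [-0.2 -0.2  0. ]
0.1 [ 9.5 -5.3 -0.1]
0.2 [19.7 -9.5 -0.3]
0.3 [ 30.3 -12.5  -0.5]
0.4 [ 41.1 -14.6  -0.6]
0.5 [ 52.  -15.5  -0.8]
0.6 [ 63.  -15.3  -0.9]
0.7 [ 74.  -14.   -1.1]
0.8 [ 84.7 -11.7  -1.2]
0.9 [95.1 -8.3 -1.4]
1.0 [105.2  -3.8  -1.5]
1.1 [114.8   1.6  -1.6]
1.2 [123.7   7.9  -1.8]
1.3 [132.   15.2  -1.9]
1.4 [139.6  23.2  -2. ]
1.5 [146.3  31.9  -2.1]
1.6 [152.1  41.2  -2.1]
1.7 [156.9  51.1  -2.2]
```

Emit:
{"name": "play_rows", "arguments": {"series": [[[4.5,-2.5,0,0,0],[9.5,-5.3,0,0,0],[14.5,-7.5,0,0,0],[19.7,-9.5,0,0,0],[25,-11,0,0,0],[30.3,-12.5,0,0,0],[35.7,-13.6,0,0,0],[41.1,-14.6,0,0,0],[46.5,-15,0,0,0],[52,-15.5,0,0,0]]]}}

```text
t: 16.3
tool_pos: [0.4706, 0.0738, 0.2761]
tool_rot: [0.505, -0.502, 0.499, -0.494]
wrist_force: [-0.2, 3.7, -5.0]
grip_width: 0.0126
```

```bash
python3 arc.py 0.5 1.71 0.1
```

```text
t 16.3 tcp [0.4706 0.0738 0.2761] angle 0.504 radius 0.1099 F [-0.2  3.7 -5. ] w 0.012605834764582796
0.5 [-0.4 -0.1  0. ]
0.6 [10.6  0.  -0.2]
0.7 [21.5  1.3 -0.3]
0.8 [32.2  3.7 -0.5]
0.9 [42.7  7.1 -0.6]
1.0 [52.7 11.5 -0.7]
1.1 [62.3 16.9 -0.9]
1.2 [71.3 23.3 -1. ]
1.3 [79.6 30.5 -1.1]
1.4 [87.1 38.5 -1.2]
1.5 [93.8 47.2 -1.3]
1.6 [99.6 56.6 -1.3]
1.7 [104.4  66.5  -1.4]
```

Emit:
{"name": "play_rows", "arguments": {"series": [[[6,0,0,0,0],[12.5,0.2,0,0,0],[19,1,-0.2,0,0],[25.8,2.2,-0.2,0,0],[32.2,3.7,-0.3,0,0],[38.5,5.7,-0.3,0,0],[44.7,8,-0.3,0,0],[50.7,10.6,-0.4,0,0],[56.6,13.6,-0.4,0,0],[62.3,16.9,-0.4,0,0]]]}}

```text
t: 17.55
tool_pos: [0.471, 0.0111, 0.2584]
tool_rot: [0.505, -0.502, 0.499, -0.494]
wrist_force: [-0.0, 4.3, -4.1]
grip_width: 0.0128
```

```bash
python3 arc.py 1.1 1.71 0.1
```

```text
t 17.55 tcp [0.471  0.0111 0.2584] angle 1.105 radius 0.1101 F [-0.   4.3 -4.1] w 0.012847328006525379
1.1 [-0.5 -0.2  0. ]
1.2 [ 8.5  6.2 -0.1]
1.3 [16.8 13.4 -0.2]
1.4 [24.3 21.4 -0.3]
1.5 [31.  30.1 -0.4]
1.6 [36.8 39.5 -0.4]
1.7 [41.6 49.3 -0.5]
```

Emit:
{"name": "play_rows", "arguments": {"series": [[[5,3.5,0,0,0],[10.2,7.6,0,0,0],[15.2,12,0,0,0],[20,16.5,0,0,0],[24.3,21.4,0,0,0],[28.5,26.5,0,0,0],[32.3,32,0,0,0],[35.8,37.5,0,0,0],[38.5,43,0,0,0],[40.5,47,0,0,0]]]}}

```text
t: 18.8
tool_pos: [0.4714, -0.0276, 0.2107]
tool_rot: [0.506, -0.502, 0.499, -0.493]
wrist_force: [0.0, 8.3, -3.9]
grip_width: 0.0117
```

Emit:
{"name": "play_rows", "arguments": {"series": [[[0,0,0,0,0],[0,0,0,0,0],[0,0,0,0,0],[0,0,0,0,0]]]}}

```text
t: 19.3
tool_pos: [0.4714, -0.0275, 0.2108]
tool_rot: [0.506, -0.502, 0.499, -0.493]
wrist_force: [-0.3, 5.1, -4.2]
grip_width: 0.012
```

```bash
python3 - <<'E'
from h import *
a=snap("top")[0][150:290,210:420]; b=snap("side")[0][150:310,230:400]
cv2.imwrite("pics/t8.png",np.hstack([cv2.resize(a,(450,300),interpolation=2),cv2.resize(b,(319,300),interpolation=2)]))
E
python3 arc.py 1.7 -.01 -0.1
```

```text
t 19.4 tcp [ 0.4714 -0.0275  0.2107] angle 1.674 radius 0.1085 F [-0.2  4.8 -3.8] w 0.011825448621301204
1.7 [ 2.5  2.  -0. ]
1.6 [-2.3 -7.8  0. ]
1.5 [ -8.1 -17.2   0.1]
1.4 [-14.9 -25.9   0.2]
1.3 [-22.4 -33.9   0.3]
1.2 [-30.7 -41.1   0.4]
1.1 [-39.7 -47.4   0.5]
1.0 [-49.3 -52.8   0.7]
0.9 [-59.3 -57.3   0.8]
0.8 [-69.8 -60.7   1. ]
0.7 [-80.5 -63.    1.2]
0.6 [-91.5 -64.2   1.3]
0.5 [-102.4  -64.4    1.5]
0.4 [-113.4  -63.5    1.7]
0.3 [-124.2  -61.4    1.9]
0.2 [-134.8  -58.3    2.1]
0.1 [-144.9  -54.2    2.2]
-0.0 [-154.7  -49.1    2.4]
```

View pics/t8.png

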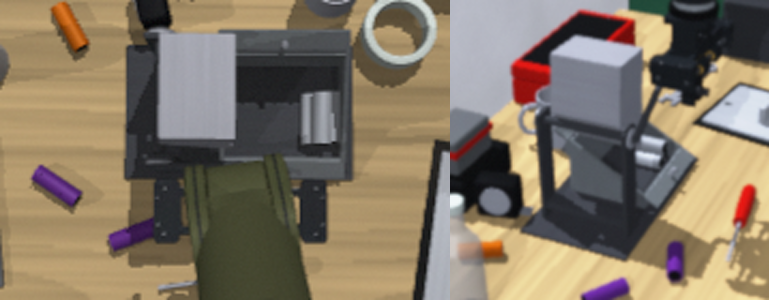

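Emit:
{"name": "play_rows", "arguments": {"series": [[[1,1,0,0,0],[2.5,2,0,0,0],[2.5,2.5,0,0,0],[2.5,2.5,0,0,0]]]}}

```text
t: 19.9
tool_pos: [0.4714, -0.0287, 0.2082]
tool_rot: [0.507, -0.502, 0.499, -0.492]
wrist_force: [-1.5, 7.1, -4.6]
grip_width: 0.0116
```

```bash
python3 - <<'E'
from h import *
for n in("wrist","side","top"):
    p,W,o=snap(n,"c9"+n)
    m=(abs(W[...,0]-.61)<.066)&(W[...,1]>-.163)&(W[...,1]<.0)&(W[...,2]>.0)&(W[...,2]<.075)
    g=p.max(2)
    print(n,m.sum())
    for z in np.arange(0,.075,.01):
        q=m&(W[...,2]>=z)&(W[...,2]<z+.01)
        if q.sum()>5: print(" ",z.round(3),q.sum(),W[q].min(0).round(3),W[q].max(0).round(3),"bright",g[q].mean().round())
E
python3 arc.py 1.7 1.71 1
```

```text
wrist 20041
  0.0 12406 [ 0.547 -0.163  0.002] [ 0.646 -0.002  0.01 ] bright 60.0
  0.01 205 [ 0.549 -0.163  0.01 ] [ 0.637 -0.003  0.02 ] bright 74.0
  0.02 2182 [ 0.544 -0.163  0.02 ] [ 0.641 -0.003  0.03 ] bright 125.0
  0.03 1602 [ 0.544 -0.163  0.03 ] [ 0.638 -0.     0.04 ] bright 117.0
  0.04 1340 [ 0.561 -0.163  0.04 ] [ 0.635 -0.122  0.05 ] bright 106.0
  0.05 2020 [ 0.566 -0.163  0.05 ] [ 0.632 -0.124  0.06 ] bright 172.0
  0.06 220 [ 0.597 -0.163  0.06 ] [ 0.629 -0.161  0.07 ] bright 57.0
  0.07 66 [ 0.612 -0.163  0.07 ] [ 0.626 -0.161  0.075] bright 70.0
side 634
  0.0 251 [ 0.562 -0.159  0.001] [ 0.676 -0.     0.01 ] bright 67.0
  0.01 52 [ 0.561 -0.163  0.01 ] [ 0.676 -0.     0.02 ] bright 95.0
  0.02 103 [ 0.544 -0.162  0.02 ] [ 0.676 -0.     0.03 ] bright 146.0
  0.03 76 [ 0.544 -0.163  0.03 ] [ 0.647 -0.     0.04 ] bright 138.0
  0.04 69 [ 0.558 -0.163  0.04 ] [ 0.655 -0.     0.05 ] bright 126.0
  0.05 64 [ 0.564 -0.163  0.05 ] [ 0.676 -0.     0.06 ] bright 163.0
  0.06 17 [ 0.6   -0.162  0.061] [ 0.675 -0.     0.07 ] bright 90.0
top 2232
  0.0 1447 [ 0.546 -0.162  0.   ] [ 0.676 -0.003  0.01 ] bright 52.0
  0.01 170 [ 0.546 -0.161  0.01 ] [ 0.676 -0.009  0.02 ] bright 54.0
  0.02 136 [ 0.544 -0.162  0.021] [ 0.676 -0.006  0.03 ] bright 101.0
  0.03 179 [ 0.544 -0.162  0.03 ] [ 0.676 -0.001  0.04 ] bright 92.0
  0.04 90 [ 0.558 -0.161  0.04 ] [ 0.675 -0.09   0.05 ] bright 125.0
  0.05 165 [ 0.565 -0.163  0.05 ] [ 0.676 -0.019  0.06 ] bright 135.0
  0.06 19 [ 0.594 -0.162  0.06 ] [ 0.675 -0.098  0.07 ] bright 73.0
  0.07 26 [ 0.614 -0.161  0.07 ] [ 0.676 -0.022  0.075] bright 56.0
t 20.05 tcp [ 0.4714 -0.0286  0.2082] angle 1.699 radius 0.1086 F [ 0.1  8.  -4.6] w 0.012093566846132716
1.7 [ 1.3 -0.5 -0. ]
```

View pics/c9wrist.png

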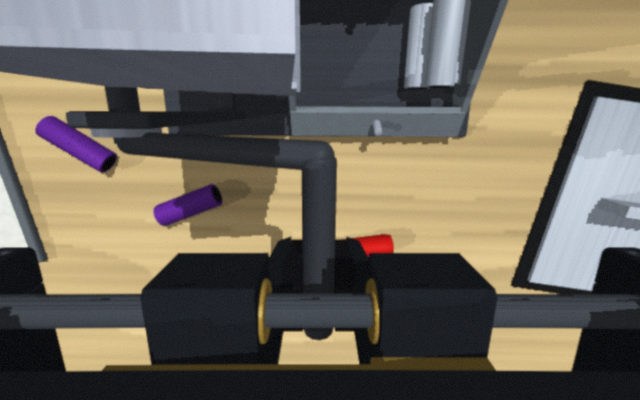

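Run:
```python
from h import *
for n in("wrist","top"):
    p,W,o=snap(n)
    m=(abs(W[...,0]-.60)<.018)&(W[...,1]>-.175)&(W[...,1]<-.06)&(W[...,2]<.12)
    q=W[m]
    print(n,[(y,*np.percentile(k[:,2],[10,90]).round(3)) for y in range(-174,-60,4) for k in [q[(q[:,1]*1000>=y)&(q[:,1]*1000<y+4)]] if len(k)])
# interior of tipped skip seen from wrist/side below? end-face check near front (x .56) of couplings
p,W,o=snap("wrist"); cv2.imwrite("pics/z.png",cv2.resize(p[0:140,380:520],None,fx=4,fy=4,interpolation=2))
```

```text
wrist [(-170, np.float64(0.054), np.float64(0.07)), (-166, np.float64(0.026), np.float64(0.067)), (-162, np.float64(0.026), np.float64(0.064)), (-158, np.float64(0.028), np.float64(0.031)), (-154, np.float64(0.03), np.float64(0.032)), (-150, np.float64(0.046), np.float64(0.048)), (-146, np.float64(0.048), np.float64(0.052)), (-142, np.float64(0.051), np.float64(0.053)), (-138, np.float64(0.052), np.float64(0.054)), (-134, np.float64(0.052), np.float64(0.054)), (-130, np.float64(0.05), np.float64(0.053)), (-126, np.float64(0.031), np.float64(0.049)), (-122, np.float64(0.03), np.float64(0.032)), (-118, np.float64(0.029), np.float64(0.031)), (-114, np.float64(0.006), np.float64(0.029)), (-110, np.float64(0.005), np.float64(0.023)), (-106, np.float64(0.005), np.float64(0.007)), (-102, np.float64(0.004), np.float64(0.006)), (-98, np.float64(0.004), np.float64(0.006)), (-94, np.float64(0.004), np.float64(0.007)), (-90, np.float64(0.005), np.float64(0.007)), (-86, np.float64(0.004), np.float64(0.006)), (-82, np.float64(0.005), np.float64(0.007)), (-78, np.float64(0.004), np.float64(0.007)),
[... 802 characters left out ...]
028), np.float64(0.035)), (-118, np.float64(0.028), np.float64(0.035)), (-114, np.float64(0.022), np.float64(0.032)), (-110, np.float64(0.004), np.float64(0.025)), (-106, np.float64(0.002), np.float64(0.008)), (-102, np.float64(0.003), np.float64(0.01)), (-98, np.float64(0.003), np.float64(0.011)), (-94, np.float64(0.001), np.float64(0.01)), (-90, np.float64(0.004), np.float64(0.009)), (-86, np.float64(0.005), np.float64(0.011)), (-82, np.float64(0.003), np.float64(0.01)), (-78, np.float64(0.003), np.float64(0.008)), (-74, np.float64(0.002), np.float64(0.01)), (-70, np.float64(0.004), np.float64(0.012)), (-66, np.float64(0.002), np.float64(0.01)), (-62, np.float64(0.002), np.float64(0.008))]
```

```bash
python3 arc.py 1.665 1.3 -0.035
```

```text
t 20.2 tcp [ 0.4714 -0.0287  0.2083] angle 1.699 radius 0.1086 F [ 0.1  8.3 -5.4] w 0.011994775239111409
1.66 [-0.3 -4.  -0. ]
1.63 [-2.  -7.4  0. ]
1.6 [ -3.8 -10.8   0. ]
1.56 [ -5.8 -14.1   0.1]
1.53 [ -7.8 -17.4   0.1]
1.49 [-10.  -20.5   0.1]
1.46 [-12.3 -23.6   0.2]
1.42 [-14.7 -26.7   0.2]
1.39 [-17.2 -29.6   0.2]
1.35 [-19.8 -32.4   0.3]
1.32 [-22.5 -35.2   0.3]
```

Emit:
{"name": "play_rows", "arguments": {"series": [[[-0.8,-3.6,0,0,0],[-2.4,-7.2,0,0,0],[-4,-10.8,0,0,0],[-5.9,-14.1,0,0,0],[-7.8,-17.4,0,0,0],[-10,-20.5,0,0,0],[-12.3,-23.6,0,0,0],[-14.7,-26.7,0,0,0],[-17.2,-29.6,0,0,0],[-19.8,-32.4,0,0,0]]]}}

```text
t: 21.45
tool_pos: [0.471, -0.0056, 0.2396]
tool_rot: [0.509, -0.502, 0.5, -0.49]
wrist_force: [3.8, 14.1, -21.9]
grip_width: 0.0111
```

```bash
python3 arc.py 1.32 0.96 -0.035
```

```text
t 21.45 tcp [ 0.471  -0.0056  0.2396] angle 1.336 radius 0.1065 F [  3.8  14.1 -21.9] w 0.011113751594390526
1.32 [ 1.3 -3.7 -0. ]
1.28 [-1.5 -6.4  0. ]
1.25 [-4.4 -8.9  0.1]
1.22 [ -7.4 -11.4   0.1]
1.18 [-10.4 -13.7   0.2]
1.15 [-13.5 -16.    0.2]
1.11 [-16.7 -18.1   0.3]
1.08 [-20.  -20.1   0.4]
1.04 [-23.4 -22.    0.4]
1.01 [-26.8 -23.8   0.5]
0.97 [-30.3 -25.5   0.6]
```

Emit:
{"name": "play_rows", "arguments": {"force": 8, "series": [[[0,0,0,0,0],[0,0,0,0,0],[0,0,0,0,0]]]}}

```text
t: 21.82
tool_pos: [0.471, -0.0058, 0.2395]
tool_rot: [0.508, -0.502, 0.5, -0.49]
wrist_force: [0.4, 3.5, -6.3]
grip_width: 0.0118
```

```bash
cat > seat.py <<'E'
from h import *
p,W,o=snap("wrist"); L=(W-o["tool_pos"])@rot(o)*1000
m=(abs(L[...,0])<14)&(L[...,2]>12)&(L[...,2]<42)&(L[...,1]>-50)&(L[...,1]<20); b=L[m]
for a in range(12,42,6):
    k=b[(b[:,2]>=a)&(b[:,2]<a+6)]
    if len(k): print("z",a,len(k),"x",np.percentile(k[:,0],[2,98]).round(1),"top y",np.percentile(k[:,1],[5,50]).round(1),"-> axis y ~",(np.percentile(k[:,1],5)+7).round(1))
g=o["tool_pos"]; print(o["t"],g,o["wrist_force"],o["torque"],o["grip_width"],"grasp y is -18.7")
w=W[m&(L[...,2]<36)]; c=np.array([np.median(w[:,1]),np.percentile(w[:,2],95)-.007]); v=c-[.0713,.185]; print("bar world yz",c,"radius",np.hypot(*v),"angle",np.arctan2(v[1],v[0])-np.arctan2(95,55))
E
python3 seat.py; python3 arc.py 1.3 1.31 1
```

```text
z 12 447 x [-6.5  6.2] top y [-30.3 -28.7] -> axis y ~ -23.3
z 18 467 x [-6.5  6.5] top y [-30.3 -28.8] -> axis y ~ -23.3
z 24 490 x [-6.8  6.4] top y [-30.2 -28.8] -> axis y ~ -23.2
z 30 505 x [-6.7  6.4] top y [-30.2 -28.8] -> axis y ~ -23.2
z 36 532 x [-6.6  6.6] top y [-30.4 -28.8] -> axis y ~ -23.4
21.825 [ 0.47095536 -0.00583005  0.23951095] [ 0.40425195  3.53367938 -6.25206494] [ 0.90926668 -0.07188368 -0.00208445] 0.01181644636617251 grasp y is -18.7
bar world yz [-0.00567793  0.26267545] radius 0.10935756611789936 angle 1.3056837964839014
t 21.875 tcp [ 0.471  -0.0058  0.2395] angle 1.338 radius 0.1066 F [-0.6  4.8 -6.2] w 0.011949097876640186
1.3 [-0.5 -5.3 -0. ]
```

```bash
sed -i 's/-.0187,0/-.0232,0/; s/r=.110/r=.1097/' arc.py; python3 arc.py 1.28 0.96 -0.03
```

```text
t 21.875 tcp [ 0.471  -0.0058  0.2395] angle 1.309 radius 0.1098 F [-0.6  4.8 -6.2] w 0.011949097876640186
1.28 [-2.3 -2.1  0. ]
1.25 [-4.8 -4.3  0.1]
1.22 [-7.3 -6.4  0.1]
1.19 [-9.9 -8.4  0.2]
1.16 [-12.6 -10.4   0.2]
1.13 [-15.3 -12.2   0.3]
1.1 [-18.  -14.    0.3]
1.07 [-20.9 -15.7   0.4]
1.04 [-23.7 -17.3   0.4]
1.01 [-26.6 -18.9   0.5]
0.98 [-29.6 -20.3   0.5]
```

Emit:
{"name": "play_rows", "arguments": {"force": 10, "series": [[[-2.3,-2.1,0,0,0],[-4.8,-4.3,0,0,0],[-7.3,-6.4,0,0,0],[-9.9,-8.4,0,0,0],[-12.6,-10.4,0,0,0],[-15.3,-12.2,0,0,0],[-18,-14,0,0,0],[-20.9,-15.7,0,0,0],[-23.7,-17.3,0,0,0],[-26.6,-18.9,0,0,0]]]}}

```text
t: 23.12
tool_pos: [0.4706, 0.0206, 0.259]
tool_rot: [0.509, -0.502, 0.5, -0.49]
wrist_force: [1.9, -0.1, -5.8]
grip_width: 0.0117
```

```bash
python3 seat.py|tail -3; python3 arc.py .98 0.66 -0.03
```

```text
z 36 533 x [-6.7  6.7] top y [-30.2 -28.6] -> axis y ~ -23.2
23.125 [0.47060385 0.02057993 0.25903139] [ 1.86995491 -0.11063178 -5.8137176 ] [-0.07342271 -0.24157741 -0.02910322] 0.011685472961271412 grasp y is -18.7
bar world yz [0.02069575 0.28212484] radius 0.10951723651506999 angle 1.005119805803434
t 23.175 tcp [0.4706 0.021  0.2592] angle 1.004 radius 0.1098 F [ 0.9  1.2 -2.9] w 0.011836609228442497
0.98 [-2.5 -1.   0. ]
0.95 [-5.4 -2.4  0.1]
0.92 [-8.5 -3.7  0.2]
0.89 [-11.6  -4.8   0.2]
0.86 [-14.7  -5.9   0.3]
0.83 [-17.8  -6.9   0.4]
0.8 [-21.   -7.8   0.4]
0.77 [-24.2  -8.6   0.5]
0.74 [-27.4  -9.3   0.6]
0.71 [-30.6  -9.9   0.6]
0.68 [-33.9 -10.4   0.7]
```

Emit:
{"name": "play_rows", "arguments": {"force": 15, "series": [[[-2.5,-1,0,0,0],[-5.4,-2.4,0,0,0],[-8.5,-3.7,0,0,0],[-11.6,-4.8,0,0,0],[-14.7,-5.9,0,0,0],[-17.8,-6.9,0,0,0],[-21,-7.8,0,0,0],[-24.2,-8.6,0,0,0],[-27.4,-9.3,0,0,0],[-30.6,-9.9,0,0,0]]]}}

```text
t: 24.42
tool_pos: [0.47, 0.0515, 0.2697]
tool_rot: [0.509, -0.502, 0.5, -0.49]
wrist_force: [2.8, -0.5, -8.7]
grip_width: 0.0119
```

```bash
python3 seat.py|tail -3; python3 arc.py .68 0.36 -0.03
```

```text
z 36 531 x [-6.6  6.6] top y [-30.2 -28.6] -> axis y ~ -23.2
24.425 [0.47001517 0.05153743 0.26974298] [ 2.78086767 -0.53863498 -8.72729171] [-0.16007957 -0.53323946 -0.03142422] 0.011867899156919168 grasp y is -18.7
bar world yz [0.05167878 0.29282045] radius 0.10959124850459599 angle 0.7048064236784977
t 24.475 tcp [0.47   0.0521 0.2698] angle 0.704 radius 0.1098 F [ 1.6  0.1 -7. ] w 0.011907161386522624
0.68 [-2.6 -0.3  0.1]
0.65 [-5.9 -0.7  0.1]
0.62 [-9.2 -1.   0.2]
0.59 [-12.4  -1.2   0.3]
0.56 [-15.7  -1.4   0.3]
0.53 [-19.   -1.4   0.4]
0.5 [-22.3  -1.3   0.5]
0.47 [-25.6  -1.1   0.6]
0.44 [-28.9  -0.8   0.6]
0.41 [-32.1  -0.4   0.7]
0.38 [-35.4   0.1   0.8]
```

Emit:
{"name": "play_rows", "arguments": {"series": [[[-2.6,0,0,0,0],[-5.9,-0.2,0,0,0],[-9.2,-0.5,0,0,0],[-12.4,-0.7,0.1,0,0],[-15.7,-0.9,0.1,0,0],[-19,-0.9,0.2,0,0],[-22.3,-0.8,0.2,0,0],[-25.6,-0.6,0.3,0,0],[-28.9,-0.3,0.3,0,0],[-32.1,0.1,0.3,0,0]]]}}

```text
t: 25.72
tool_pos: [0.4695, 0.0844, 0.2702]
tool_rot: [0.509, -0.502, 0.5, -0.489]
wrist_force: [3.3, -1.1, -5.5]
grip_width: 0.0115
```

```bash
python3 seat.py|tail -3; python3 arc.py .38 -0.05 -0.03
```

```text
z 36 542 x [-6.7  7.1] top y [-30.8 -29.3] -> axis y ~ -23.8
25.725 [0.46949351 0.08437039 0.27019072] [ 3.33318001 -1.05588009 -5.52850467] [-0.40662361 -0.36939038 -0.0528186 ] 0.011501998078495378 grasp y is -18.7
bar world yz [0.08425767 0.29399841] radius 0.10976591080109248 angle 0.40647168143631074
t 25.775 tcp [0.4695 0.085  0.2702] angle 0.403 radius 0.1092 F [ 2.5  0.7 -7.4] w 0.01146445759680909
0.38 [-2.6 -0.1  0.1]
0.35 [-5.8  0.5  0.1]
0.32 [-9.   1.1  0.2]
0.29 [-12.2   1.9   0.3]
0.26 [-15.4   2.8   0.4]
0.23 [-18.6   3.7   0.4]
0.2 [-21.7   4.8   0.5]
0.17 [-24.7   6.    0.6]
0.14 [-27.8   7.2   0.6]
0.11 [-30.8   8.5   0.7]
0.08 [-33.8  10.    0.8]
0.05 [-36.7  11.5   0.9]
0.02 [-39.6  13.1   0.9]
-0.01 [-42.4  14.8   1. ]
-0.04 [-45.2  16.5   1.1]
```

Emit:
{"name": "play_rows", "arguments": {"series": [[[-2.6,0.1,0,0,0],[-5.8,0.7,0,0,0],[-9,1.4,0,0,0],[-12.2,2.2,0,0,0],[-15.4,3.1,0,0,0],[-18.6,4,0,0,0],[-21.7,5.1,0,0,0],[-24.7,6.3,0,0,0],[-27.8,7.5,0,0,0],[-30.8,8.8,0,0,0]]]}}

```text
t: 27.02
tool_pos: [0.4689, 0.1161, 0.2619]
tool_rot: [0.509, -0.502, 0.499, -0.489]
wrist_force: [2.4, -1.7, -5.9]
grip_width: 0.0113
```

```bash
python3 seat.py|tail -3; python3 arc.py .1 -0.05 -0.02
```

```text
z 36 536 x [-6.6  6.6] top y [-30.5 -29. ] -> axis y ~ -23.5
27.025 [0.46892059 0.11605102 0.26189668] [ 2.36668794 -1.72744919 -5.90433289] [-0.56995674 -0.60582212 -0.07974575] 0.011252743896984033 grasp y is -18.7
bar world yz [0.116054  0.2853066] radius 0.1098377617599234 angle 0.10512977157085457
t 27.075 tcp [0.4689 0.1165 0.2617] angle 0.103 radius 0.1095 F [ 3.1 -1.2 -7.7] w 0.011395159933169698
0.1 [-0.4 -0.   0. ]
0.08 [-2.4  1.   0.1]
0.06 [-4.3  2.   0.1]
0.04 [-6.3  3.   0.2]
0.02 [-8.2  4.1  0.2]
-0.0 [-10.1   5.2   0.2]
-0.02 [-11.9   6.3   0.3]
-0.04 [-13.8   7.5   0.3]
```

Slow the last bit; push slightly past zero so it is seated on its stop.

Emit:
{"name": "play_rows", "arguments": {"series": [[[-1.3,0.5,0,0,0],[-2.4,1,0,0,0],[-3.3,1.5,0,0,0],[-4.3,2,0,0,0],[-5.3,2.5,0,0,0],[-6.3,3,0,0,0],[-7.2,3.6,0,0,0],[-8.2,4.1,0,0,0],[-9.1,4.7,0,0,0],[-10.1,5.2,0,0,0]]]}}

```text
t: 28.32
tool_pos: [0.4687, 0.1267, 0.2567]
tool_rot: [0.509, -0.502, 0.499, -0.489]
wrist_force: [3.1, -4.1, -3.8]
grip_width: 0.0118
```

```bash
python3 seat.py|tail -3; python3 arc.py .0 -0.05 -0.02
```

```text
z 36 534 x [-6.2  7.1] top y [-30.2 -28.8] -> axis y ~ -23.2
28.325 [0.46865006 0.12670085 0.25670419] [ 3.13189473 -4.07450661 -3.82376669] [-0.88833984 -0.62036726 -0.06365898] 0.01178832018862388 grasp y is -18.7
bar world yz [0.12656294 0.27989746] radius 0.10981585011037451 angle -0.002540031138457355
t 28.375 tcp [0.4687 0.1267 0.2567] angle -0.0 radius 0.1097 F [ 3.1 -2.6 -5.8] w 0.011497256776341256
0.0 [-0. -0.  0.]
-0.02 [-1.9  1.1  0. ]
-0.04 [-3.7  2.3  0.1]
```

Emit:
{"name": "play_rows", "arguments": {"series": [[[-0.6,0.4,0,0,0],[-1.2,0.8,0,0,0],[-1.9,1.2,0,0,0],[-1.9,1.2,0,0,0],[-1.9,1.2,0,0,0]]]}}

```text
t: 29.0
tool_pos: [0.4687, 0.1267, 0.2565]
tool_rot: [0.509, -0.502, 0.499, -0.49]
wrist_force: [0.3, -6.5, 5.4]
grip_width: 0.0116
```

```bash
python3 seat.py|tail -3
```

```text
z 36 541 x [-6.6  7.1] top y [-30.5 -28.9] -> axis y ~ -23.5
29.0 [0.46869238 0.12672667 0.25652741] [ 0.33526494 -6.46484537  5.37179831] [-1.5350757  -0.14778811 -0.0335441 ] 0.011550437787125958 grasp y is -18.7
bar world yz [0.12661781 0.27996731] radius 0.10990382002936647 angle -0.0026515698315885405
```

Emit:
{"name": "play_rows", "arguments": {"series": [[[0,0,0,0,25],[0,0,0,0,45],[0,0,0,0,60],[0,0,0,0,60]]]}}

```text
t: 29.55
tool_pos: [0.4685, 0.1272, 0.2565]
tool_rot: [0.509, -0.502, 0.499, -0.49]
wrist_force: [0.7, -0.4, 0.1]
grip_width: 0.0496
```

Emit:
{"name": "play_rows", "arguments": {"series": [[[0,-10,0,0,60],[0,-25,0,0,60],[0,-50,0,0,60],[0,-85,0,0,60],[0,-110,-30,0,60],[0,-120,-70,0,60],[0,-120,-90,0,60],[0,-120,-90,0,60]]]}}

```text
t: 30.55
tool_pos: [0.378, 0.1234, 0.3775]
tool_rot: [0.509, -0.502, 0.499, -0.49]
wrist_force: [0.3, 1.1, 0.8]
grip_width: 0.0602
```

Run:
```python
from h import *
p,W,o=snap("top"); q=snap("side")[0]
cv2.imwrite("pics/end.png",np.hstack([cv2.resize(p[130:320,140:500],(480,253),interpolation=2),cv2.resize(q[160:300,230:400],(307,253),interpolation=2)]))
print(o["t"],o["tool_pos"],o["wrist_force"])
m=(abs(W[...,0]-.49)<.02)&(abs(W[...,1]-.126)<.018)&(W[...,2]>.25); b=W[m]; print("bar",b.mean(0),np.percentile(b[:,2],90))
rim=W[(W[...,2]>.255)&(W[...,0]>.54)&(W[...,0]<.7)&(W[...,1]<.3)&(W[...,1]>-.1)]; print("rim",rim.min(0),rim.max(0))
k=W[(abs(W[...,0]-.6)<.03)&(W[...,1]>-.163)&(W[...,1]<-.105)&(W[...,2]<.09)]; print("box",[(y,np.median(j[:,2]).round(3)) for y in range(-162,-105,6) for j in [k[(k[:,1]*1000>=y)&(k[:,1]*1000<y+6)]] if len(j)])
f=W[(abs(W[...,0]-.60)<.04)&(W[...,1]>.085)&(W[...,1]<.17)]; print("skip floor z",np.percentile(f[:,2],[5,50,95]))
m=(abs(W[...,0]-.443)<.13)&(abs(W[...,1]+.377)<.12)&(W[...,2]<.03)&(p.min(2)>90); print("cover",cv2.minAreaRect((W[m][:,:2]*1000).astype(np.float32)),np.percentile(W[m][:,2],[5,50,95]))
```

```text
30.55 [0.37801192 0.12335606 0.37750536] [0.30344775 1.06670075 0.77426743]
bar [0.49049925 0.12655831 0.28560344] 0.2887128277011942
rim [0.54822121 0.00774905 0.25504611] [0.66861422 0.18823879 0.28129953]
box [(-162, np.float64(0.03)), (-156, np.float64(0.031)), (-150, np.float64(0.046)), (-144, np.float64(0.052)), (-138, np.float64(0.053)), (-132, np.float64(0.052)), (-126, np.float64(0.044)), (-120, np.float64(0.029)), (-114, np.float64(0.025)), (-108, np.float64(0.005))]
skip floor z [0.18453782 0.1884321  0.19210628]
cover ((443.07806396484375, -377.04888916015625), (239.76419067382812, 259.8331604003906), 89.99578857421875) [-0.00315854  0.00698733  0.0126992 ]
```

View pics/end.png

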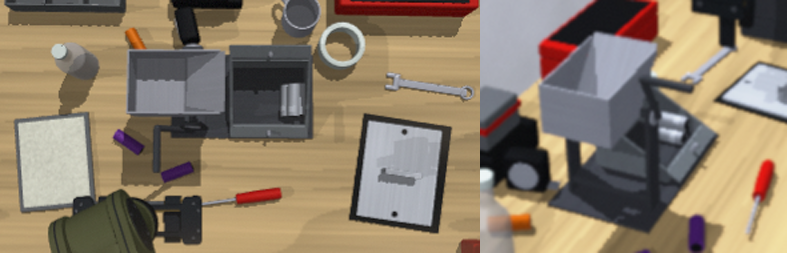

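Everything is as asked: the skip is empty and upright, three couplings are stacked in the box, and the cover is centred on the mat. Handing in.

```bash
python3 -c "
from cell import manip
print(manip.job_done())"
```

```text
the job is handed in; nothing more can be done
None
```

The job is done and handed in at about 30.6 s, with the arm clear of everything.

- **Cover:** I lifted it off its pins along its own normal. I lowered it so it turned flat in the jaws and released it handle up. The grip was within about 2 mm of the mat centre at release, and the picture shows it centred on the mat.
- **Skip and couplings:** I tipped it by the crank to 1.70 rad. The height profile in the box matches three couplings, two on the floor and one on top. The skip floor reads as empty.
- **Return:** I eased it back at about 0.25 rad/s, with the last 0.1 rad at about 0.08 rad/s. A further small push onto the stop did not move the bar, and the bar is back at its start position within about 1 mm.
- **Not as planned:** On the way back the bar sat about 4.5 mm off in the jaws and the wrist force rose to about 26 N. I eased the grip, corrected the arc and finished below about 10 N.
- **Checks that fell short:**
  - The last numeric outline of the cover was spoiled by bench pixels, so its final position rests on the release pose and the pictures.
  - The other items look untouched in the last picture, but I did not measure them.

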